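# Load and clamp a shelf post in the vee of the drilling jig

### The job

Load the loose chrome post into the drilling jig for its cross hole: roll it over the board, without lifting it, down into the vee groove, and push it endwise right up against the steel end stop. Take your hand away so that it lies free and finds its own centre in the vee, and only then push the black handle of the toggle clamp all the way down so that the clamp locks on the post. Leave the bottle, jar and brush where they are.

Things in the scene. Friction and masses are not known exactly. Their poses are not given: they have to be found in the camera images.
- jig: Drilling jig fixed on the table: beech board 45 mm high, flat top. Origin at table height under the vee's mid-length; x across the vee from the post's side to the clamp's side, y along it to the end stop, z up. Board spans x -115 to 125, y -130 to 130 mm. A low wooden lip, 5 mm high, 8 mm wide, runs along its x = -115 edge.
- vee_mid (a point): Middle of the vee groove's mouth, level with the board's top (jig 0, 0, 45 mm). The groove has 90-degree sides, is 36 mm wide at the top, 18 mm deep, straight along jig y, and open at the -y end.
- stop_face (a point): Point on the end stop's face over the vee's centre line, level with the board's top (jig 0, 110, 45 mm). The stop is a fixed steel angle 56 mm wide in jig x, standing 20 mm above the board.
- bush (a point): Top centre of the drill bush on its fixed steel arm, which overhangs the vee 47 mm above the board (jig 0, 66, 92 mm). The arm is 24 mm wide, from jig x = 66 to -12 mm, bush underside 31 mm above the board: the post rolls in beneath it.
- post: Chromed steel tube, 25 mm diameter, 200 mm long, about 0.2 kg. Origin mid-length on its axis, own y along it (free to roll about y). It starts on the board's top on the -x side of the vee, roughly parallel to it, 12 to 39 mm short of the stop; it rolls easily. Seated, its axis is level with the board's top; against the stop its middle is at jig y = 10 mm.
- handle_pivot (a point): Pin about which the clamp handle swings, parallel to the jig's y (jig 72, -10, 67 mm). The clamp's base, 40 mm wide, stands on the board from jig x = 40 to 92 mm.
- handle_grip (a point): Point in the middle of the handle's thickness, 75 mm from its pivot. The handle is a straight bar 92 mm long from the pivot, its outer 52 mm a round black grip 15 mm in diameter.
- clamp_handle (a joint): Angle of the clamp handle, rad. 0 to 0.12 = open (start): almost upright, 85 degrees above level at 0, leaning to jig +x. It grows as the handle swings over to jig +x and down; 1.48 = at its stop, level, pointing to +x, locked. Friction about 2 N at the grip holds it where left. Dead centre is at 1.44: short of it it can spring back, past it it stays locked.
- clamp_bar: Clamp bar linked to the handle. Open: upright at jig x = 50 mm, its end about 131 mm above the table, the pad on it facing -x, out to jig x = 30. As the handle closes it swings down towards -x and its rubber pad (13 mm diameter) presses the post's top at jig x = 0, y = -10 mm with about 6 N. Origin on its pivot pin (jig 50, -10, 73 mm).
- paint_bottle: White squeeze bottle, 54 mm in diameter, 150 mm high, standing on the table past the stop end of the jig; origin under its middle. Leave alone.
- paint_jar: Blue paint jar, 66 mm in diameter, 70 mm high, standing past the stop end of the jig; origin under its middle. Leave alone.
- paint_brush: Flat paint brush 200 mm long lying on the table past the other end of the jig. Leave alone.
Things that resemble listed ones, but are neither listed nor needed, are in the scene too. There is more than one size of the post; the job needs the largest.

How it is judged:
On the way:
1. with the clamp still open, the post lies free and still in the vee, against the end stop, with nothing of the robot touching it (x of post in the frame of jig between -0.0025 and 0.0025 m and z of post in the frame of jig below 0.0475 m and y of post in the frame of jig above 0.007 m and angle between the y axis of post and the y axis of jig, either way round below 0.03 rad and linear speed of post below 0.01 m/s and value of joint clamp_handle below 1 rad and contact force between each of the fingers, the arm and post below 0.1 N), for 0.3 s.
At the end, for the whole second after the job is handed in: The post lies still in the vee (axis within 2.5 mm of the vee's centre line and height, parallel within 0.03 rad), its end within 3 mm of the stop, and the clamp handle is down past centre (joint above 1.44) with the pad pressing on the post with more than 3 N (x of post in the frame of jig between -0.0025 and 0.0025 m and z of post in the frame of jig below 0.0475 m and y of post in the frame of jig above 0.007 m and angle between the y axis of post and the y axis of jig, either way round below 0.03 rad and value of joint clamp_handle above 1.44 rad and contact force between clamp_bar and post above 3 N and linear speed of post below 0.01 m/s); the robot touches nothing.
It fails at once if the post is lifted more than 18 mm off the board (z of post in the frame of jig above 0.0755 m).
It fails at once if the bottle, jar or brush is shifted by more than 25 mm (distance of any of paint_bottle, paint_jar, paint_brush from where it was at the start of the episode above 0.025 m).
It also fails if it takes over 54 s, if anything falls off the work surface, if the arm or the gripper's body presses on something with over 40 N, if the wrist force passes 120 N, or if a joint passes its speed limit or range.

### The arm

A 6-joint arm with a two-finger parallel gripper is mounted at the origin on the work surface. World frame = base frame: x ahead of the robot, y to its left, z up, the work surface at z = 0. Lengths are in m, angles in rad, forces in N, time in s.
With the tool pointing down it reaches from about 0.35 to 0.975 m from the base axis. Payload 4.9 kg.
Tool frame: the origin (TCP) lies at the very end of the fingers, on their centre line; the grasp point (between the pads) lies 19 mm behind it; x points along the fingers, y is the direction in which the jaws open and shut, and the axes are right-handed (so a half turn about x gives the same grasp; the last joint's range is limited). The gripper opens to 85 mm and grips with 20 to 120 N. Pads are 22 mm wide; open, the fingers measure 114 mm over their backs; the gripper's body (76 mm by 85 mm) begins 54 mm behind the grasp point. The pads swing forward as they close: fully open they stand 13 mm farther back than shut.
Start: joints at [-1.249, 0.053, 1.613, -0, 1.476, -0.119], TCP at [0.267, -0.565, 0.231] pointing down, gripper open.
Joint ranges: [-3.01, 3.01], [-1.01, 2.22], [0.06, 2.58], [-1.02, 4.17], [0.09, 2.62], [-3.14, 3.14]. Speed limits (rad/s): [2.57, 2.57, 3.14, 3.14, 3.14, 3.14].

### API

Orientations are given as a unit quaternion [w, x, y, z].
In Python, from plant import manip gives the robot as it stands.
- The arm moves only by the tool play_rows, never from a script. Its argument "plan" is a list of rows, each a list of 5 numbers: the shift along the tool's x, y, z in mm, then the turn about the tool's x in rad, then the closure, from -1 (fully open) to 1 (shut). A call has 1 to 8 rows; each row is the pose to reach, as a shift and turn from the pose commanded when the call began, along the tool's axes at that moment; what a row does not reach only later rows make up. A row lasts 1/8 s, in which the tool goes at most 62.5 mm and 10.7 degrees, less where a joint would pass 70% of its speed; a pose out of reach is approached as far as the arm can. A call with a gripper value outside its range is refused whole. The fingers move at their own pace and stop on an object; the grip force is fixed at half the most. Time passes only in rows, so rows that repeat a pose let the fingers close. It gives the time, the measured TCP pose, the force and the opening at its end, in the units of the state.
- manip.state(): the state, without advancing time (a new reading comes with each control period).
- manip.grab_frame(name): name is "scene" or "top"; returns a dict with "img" (400x640x3 uint8, red, green, blue), "range_z" (400x640 float32, m along the optical axis (not along the pixel's ray), 0 where there is no reading), "fx", "fy", "cx", "cy" (pixels), "origin" and "rotation" of the camera in the world. Camera axes: x right, y up, looking along -z (the intrinsics and any distortion apply to the point x, -y, -z); pixel columns grow to the right and rows downward; lengths in m; the calibration is good to about 2 mm. A picture is of the moment at which its call begins.
- manip.job_done(): hands the job in, once; it reports no verdict.
The state is a dict: "time": time; "joint_pos": joint angles; "joint_vel": joint speeds; "joint_efforts": joint torques, N m; "tool_pos": TCP position; "tool_rot": TCP orientation; "contact_force": force on the tool from outside, world axes, zero at the start; "ft_torque": the same for the moment, N m; "gripper_width": opening from 0.0 (shut) to 1.0 (fully open).
Only numpy, scipy, OpenCV 4.12 (cv2) and the standard library are available. Lean on these libraries where they do the work, as an engineer would, in place of code of your own. Each camera call takes 0.05 s, during which the arm holds its last target. There are 200 camera calls.

## Working session

There is one attempt and no reset: what is moved stays moved. The work goes in short steps, Python scripts to look and compute and a tool call to move; the robot and the scene stay as the last step left them, time stands still between calls to the robot, and variables do not carry over. Pictures are saved under pics/ and viewed, about 8 in all and at most 12, crops included, and the job is handed in when it is done.

Besides the shell and the picture viewer there is one more tool, called after ">>>" by a JSON object that holds its "method" and its "body", one argument or row to a line. play_rows: Moves the arm, as the interface text tells. Its arguments: {"type":"object","properties":{"plan":{"type":"array"}},"required":["plan"]}

```bash
ls; mkdir -p pics; cat > h.py <<'E'
import numpy as np, cv2
from plant import manip
def grab(n):
    f=manip.grab_frame(n); return f
def cloud(f):
    z=f["range_z"]; v,u=np.mgrid[0:z.shape[0],0:z.shape[1]]
    p=np.stack([(u-f["cx"])/f["fx"]*z,-(v-f["cy"])/f["fy"]*z,-z],-1)
    return p@np.array(f["rotation"]).T+np.array(f["origin"])
E
python3 - <<'E'
from h import *
for n in("scene","top"):
    f=grab(n); cv2.imwrite(f"pics/{n}0.png",f["img"][:,:,::-1]); np.savez(f"/tmp/{n}0.npz",**{k:np.array(v) for k,v in f.items()})
    print(n,f["fx"],f["cx"],f["cy"],f["origin"],f["rotation"],[k for k in f])
print(manip.state())
E
```

```text
pics
scene 468.09957135487707 322.35494809193887 194.82553075161925 [ 1.36340759 -0.25107614  0.7167914 ] [0.70925755 0.37636061 0.28004885 0.52619299] ['img', 'range_z', 'fx', 'fy', 'cx', 'cy', 'origin', 'rotation']
top 468.53977594387624 319.4523918109072 201.6152911243568 [ 0.37861415 -0.00305401  1.38370517] [-0.70506149 -0.03712652  0.03069112  0.70750828] ['img', 'range_z', 'fx', 'fy', 'cx', 'cy', 'origin', 'rotation']
{'time': 0.1, 'joint_pos': array([-1.24901521e+00,  5.33082946e-02,  1.61417768e+00,  2.00247608e-05,
        1.47600939e+00, -1.19009603e-01]), 'joint_vel': array([ 0.00024963, -0.00098281, -0.00347659, -0.0013136 , -0.00118044,
        0.00064559]), 'joint_efforts': array([ 1.39289564e-04, -3.94899201e+01, -3.71364105e+01, -1.01322175e-04,
        3.90475325e-03, -7.10531495e-06]), 'tool_pos': array([ 0.26647625, -0.56471018,  0.23016261]), 'tool_rot': array([-0.15391376, -0.6899414 , -0.1552537 ,  0.69006355]), 'contact_force': array([-1.00150894,  0.5951654 ,  0.00250491]), 'ft_torque': array([ 0.01657247, -0.03182074,  0.02908639]), 'gripper_width': 1.0001216111558198}
```

View pics/scene0.png

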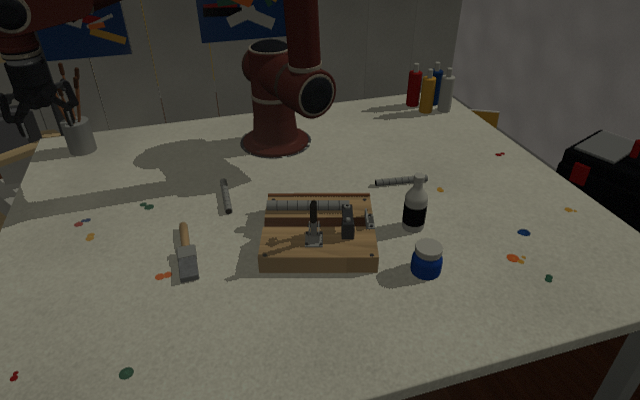

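View pics/top0.png

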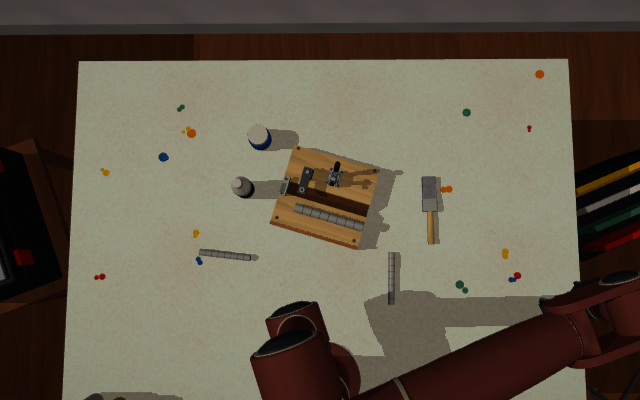

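```bash
sed -i 's/np.array(f\["rotation"\]).T/Rotation.from_quat(np.array(f["rotation"]),scalar_first=True).as_matrix().T/; 1a from scipy.spatial.transform import Rotation' h.py
python3 - <<'E'
from h import *
import h
f=dict(np.load("/tmp/top0.npz")); P=cloud(f)
print(P[250,100],P[100,450])
roi=np.zeros((400,640),bool); roi[130:265,240:400]=1
m=roi&(abs(P[...,2]-0.045)<0.006)
n,l,s,c=cv2.connectedComponentsWithStats(m.astype(np.uint8)); i=1+s[1:,4].argmax(); print(s[1:,4])
m2=roi&(P[...,2]>0.035)&(P[...,2]<0.075)
q=P[m]; print(np.median(q[:,2]))
r=cv2.minAreaRect(q[:,:2].astype(np.float32)*1000); print(r,cv2.boxPoints(r))
cv2.imwrite("pics/topz.png",cv2.resize(np.hstack([f["img"][140:260,230:400,::-1],cv2.applyColorMap(np.clip(P[140:260,230:400,2]*1500,0,255).astype(np.uint8),cv2.COLORMAP_JET)]),None,fx=2.3,fy=2.3,interpolation=cv2.INTER_CUBIC))
E
```

```text
[3.70922363e-01 6.57282412e-01 5.64126476e-05] [ 8.19015373e-01 -3.86336474e-01 -7.11636315e-04]
[  68 5465    1    2    3    3    1    1    1    1    1]
0.044848963751046744
((551.2161865234375, 55.47166442871094), (394.1785888671875, 257.5171203613281), 72.99688720703125) [[ 370.45224   -95.350586]
 [ 616.713    -170.6547  ]
 [ 731.9801    206.29391 ]
 [ 485.71936   281.59802 ]]
```

View pics/topz.png

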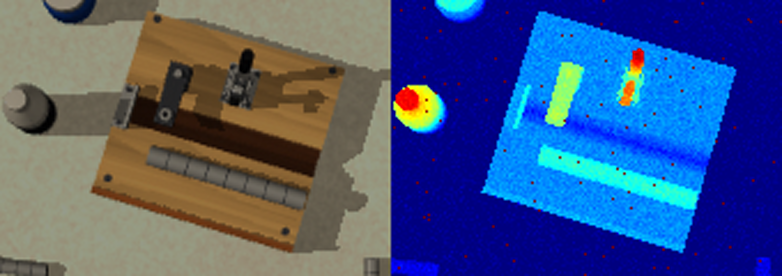

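```bash
cat > meas.py <<'E'
from h import *
def jigpose(P):
    roi=np.zeros((400,640),bool); roi[130:265,240:400]=1
    m=roi&(P[...,2]>0.037)&(P[...,2]<0.052)
    n,l,s,c=cv2.connectedComponentsWithStats(cv2.morphologyEx(m.astype(np.uint8),cv2.MORPH_OPEN,np.ones((2,2))))
    q=P[l==1+s[1:,4].argmax()][:,:2]; r=cv2.minAreaRect(q.astype(np.float32)*1000)
    b=cv2.boxPoints(r); return r,b
def tojig(p,J):
    x,y,a=J; c,s=np.cos(a),np.sin(a); d=p[...,:2]-[x,y]
    return np.concatenate([np.stack([d@[c,s],d@[-s,c]],-1),p[...,2:]],-1)
def toworld(p,J):
    x,y,a=J; p=np.array(p,float); c,s=np.cos(a),np.sin(a)
    return np.array([x+c*p[0]-s*p[1],y+s*p[0]+c*p[1],p[2]])
E
python3 - <<'E'
from meas import *
f=dict(np.load("/tmp/top0.npz")); P=cloud(f)
r,b=jigpose(P); print(r,b)
c=np.array(r[0])/1000
# edge direction: longest side -> jig y
e=max([b[1]-b[0],b[2]-b[1]],key=np.linalg.norm); e=e*np.sign(e[1]); a=np.arctan2(-e[0],e[1])
a2=a
J=(c[0]-np.cos(a)*.005,c[1]-np.sin(a)*.005,a); print("J",J)
Q=tojig(P,J).reshape(-1,3)
ins=(abs(Q[:,0])<.14)&(abs(Q[:,1])<.14)
def S(n,m): 
    q=Q[ins&m]; print(n,len(q),q.min(0).round(4),q.max(0).round(4),np.median(q,0).round(4)); return q
q=S("post",(Q[:,0]<-0.015)&(Q[:,2]>.06))
print(np.polyfit(q[:,1],q[:,0],1))
S("stop",(Q[:,1]>.09)&(Q[:,2]>.056)&(Q[:,0]>-.05))
S("arm",(Q[:,1]>.03)&(Q[:,1]<.09)&(Q[:,0]>-.03)&(Q[:,2]>.08))
S("clamp",(Q[:,1]<.03)&(Q[:,0]>.0)&(Q[:,2]>.1))
g=Q[ins&(Q[:,2]<.04)&(abs(Q[:,0])<.04)&(abs(Q[:,1])<.1)]; print("groove",np.median(g,0),g[:,2].min(),np.polyfit(g[:,1],g[:,0],1))
# from rim: lip
S("lip",(Q[:,0]<-.10)&(Q[:,2]>.0475)&(Q[:,2]<.055))
E
```

```text
((514.6744995117188, -8.7515869140625), (263.146240234375, 263.5536193847656), 72.9931411743164) [[ 350.177    -96.02809]
 [ 602.2053  -173.11388]
 [ 679.172     78.52492]
 [ 427.14368  155.6107 ]]
J (np.float64(0.5132120689349249), np.float64(-0.013532935544848442), np.float32(1.2739707))
post 1344 [-0.1159  0.0354  0.0602] [-0.015   0.1318  1.3837] [-0.0293  0.1318  1.3837]
[ 0.43449017 -0.08669078]
stop 1049 [-0.0293  0.1055  0.0565] [0.1243 0.1318 1.3837] [-0.0293  0.1318  1.3837]Traceback (most recent call last):
  File "<stdin>", line 16, in <module>
  File "<stdin>", line 12, in S
    return umr_minimum(a, axis, None, out, keepdims, initial, where)
ValueError: zero-size array to reduction operation minimum which has no identity
```

```bash
cat >> meas.py <<'E'
def clean(P,f): P=P.copy(); P[f["range_z"]<=0]=np.nan; return P
E
sed -i 's/>0.037)/>0.0415)/' meas.py
cat > m1.py <<'E'
from meas import *
f=dict(np.load("/tmp/top0.npz")); P=clean(cloud(f),f)
r,b=jigpose(P); print(r,b)
c=np.array(r[0])/1000
e=max([b[1]-b[0],b[2]-b[1]],key=lambda v:abs(v[1])); e=e*np.sign(e[1]); a=float(np.arctan2(-e[0],e[1]))
J=(c[0]-np.cos(a)*.005,c[1]-np.sin(a)*.005,a); print("J",J)
Q=tojig(P,J).reshape(-1,3)
ins=(abs(Q[:,0])<.14)&(abs(Q[:,1])<.14)
def S(n,m): 
    q=Q[ins&m]; print(n,len(q),q.min(0).round(4),q.max(0).round(4),np.median(q,0).round(4)); return q
q=S("post",(Q[:,0]<-0.015)&(Q[:,2]>.06))
print(np.polyfit(q[:,1],q[:,0],1))
S("board",(Q[:,2]>.042))
S("stop",(Q[:,1]>.09)&(Q[:,2]>.056)&(Q[:,0]>-.05))
S("arm",(Q[:,1]>.03)&(Q[:,1]<.09)&(Q[:,0]>-.03)&(Q[:,2]>.08))
S("clamp",(Q[:,1]<.03)&(Q[:,0]>.0)&(Q[:,2]>.1))
g=Q[ins&(Q[:,2]<.038)&(abs(Q[:,0])<.04)&(abs(Q[:,1])<.1)]; print("groove",np.median(g,0),g[:,2].min(),np.polyfit(g[:,1],g[:,0],1))
S("lip",(Q[:,0]<-.10)&(Q[:,2]>.048)&(Q[:,2]<.055))
E
python3 m1.py
```

```text
((519.7924194335938, -10.249038696289062), (258.5073547363281, 237.12416076660156), 73.3442611694336) [[ 369.15796  -100.09744 ]
 [ 596.3334   -168.0621  ]
 [ 670.4269     79.599365]
 [ 443.25146   147.56403 ]]
J (np.float64(0.5150021984586158), np.float64(-0.008815936114168355), -0.29069748520851135)
post 599 [-0.0608 -0.1205  0.0602] [-0.0156  0.1197  0.0765] [-0.0485 -0.0194  0.0677]
[ 0.01747634 -0.04767279]
board 5934 [-0.1131 -0.1257  0.042 ] [0.1281 0.1355 0.1621] [0.0115 0.008  0.0464]
stop 41 [-0.0252  0.1143  0.0583] [0.03   0.1205 0.0724] [0.0027 0.1164 0.0643]
arm 243 [-0.0097  0.0574  0.0808] [0.0685 0.0827 0.0987] [0.0292 0.0703 0.0885]
clamp 103 [ 0.0329 -0.0129  0.1019] [0.0955 0.0013 0.1621] [ 0.0758 -0.0055  0.1302]
groove [ 0.00262684 -0.01343609  0.03283576] 0.020764670233182736 [-0.00915258  0.00210245]
lip 219 [-0.1131 -0.1239  0.048 ] [-0.1002  0.1343  0.0549] [-0.1084  0.0123  0.0503]
```

```bash
cat >> meas.py <<'E'
J=(0.5150021984586158,-0.008815936114168355,-0.2907+0.009)
J=(*toworld([.0024,.0045,0],J)[:2],J[2])
def show(p=None,fwd=None):
    """jig pose of tool; shift in tool axes (mm) to jig point p (m)"""
    s=manip.state(); R=Rotation.from_quat(s["tool_rot"],scalar_first=True).as_matrix()
    t=tojig(s["tool_pos"],J); yj=Rotation.from_euler("z",-J[2]).as_matrix()@R
    print("t",round(s["time"],2),"jig mm",(t*1000).round(1),"F",(Rotation.from_euler("z",-J[2]).apply(s["contact_force"])).round(1),"grip",round(s["gripper_width"],2))
    print("tool y in jig",yj[:,1].round(3),"tool x",yj[:,0].round(3),"z",yj[:,2].round(3))
    if p is not None: print("shift",p,(R.T@(toworld(np.array(p)/1000,J)-s["tool_pos"])*1000).round(1))
E
cat > m2.py <<'E'
from meas import *
import sys
f=dict(np.load(sys.argv[1])) if len(sys.argv)>1 else grab("top"); P=clean(cloud(f),f)
Q=tojig(P,J).reshape(-1,3)
ins=(Q[:,0]>-.115)&(Q[:,0]<.125)&(abs(Q[:,1])<.13)
def S(n,m): 
    q=Q[ins&m]; print(n,len(q),(q.min(0)*1e3).round(1),(q.max(0)*1e3).round(1),(np.median(q,0)*1e3).round(1)); return q
S("stop",(Q[:,1]>.1)&(Q[:,2]>.056)&(abs(Q[:,0])<.05))
S("arm",(Q[:,1]>.03)&(Q[:,1]<.095)&(Q[:,0]>-.03)&(Q[:,2]>.08))
S("clamp",(Q[:,1]<.03)&(Q[:,0]>.0)&(Q[:,2]>.1))
g=Q[ins&(Q[:,2]<.038)&(abs(Q[:,0])<.04)&(abs(Q[:,1])<.1)]
if len(g)>20: print("groove",np.median(g,0),np.polyfit(g[:,1],g[:,0],1))
q=S("post",(Q[:,0]<0.005)&(Q[:,0]>-.09)&(Q[:,1]<.105)&(Q[:,2]>.051)&(Q[:,2]<.08))
print("axis x(y)",np.polyfit(q[:,1],q[:,0],1),"y ends",np.percentile(q[:,1],[1,99]))
E
python3 m2.py /tmp/top0.npz; python3 -c "
from meas import *
show([-85,-25,150])"
```

```text
stop 41 [-26.5 109.6  58.3] [ 28.6 116.   72.4] [  1.3 111.8  64.3]
arm 243 [-11.5  52.5  80.8] [66.7 78.  98.7] [27.3 65.3 88.5]
clamp 103 [ 30.5 -18.2 101.9] [ 93.1  -4.  162.1] [ 73.4 -10.7 130.2]
groove [ 0.00017452 -0.01339733  0.03282114] [-7.85574307e-04 -8.24215217e-05]
post 635 [ -89.1 -125.    51. ] [-10.7 104.3  78.1] [-51.5 -24.6  67.4]
axis x(y) [ 0.00803903 -0.05124421] y ends [-0.1225689   0.07384721]
t 0.1 jig mm [ -86.6 -607.6  230.2] F [-1.1  0.3  0. ] grip 1.0
tool y in jig [ 0.661 -0.75  -0.002] tool x [-0.001  0.002 -1.   ] z [-0.75  -0.661 -0.   ]
shift [-85, -25, 150] [  81.1 -435.8 -386.4]
```

>>> {"method": "play_rows", "body": {
  "plan": [
    [0,-436,-386,0.723,-1],
    [0,-436,-386,0.723,-1],
    [0,-436,-386,0.723,-1],
    [0,-436,-386,0.723,-1],
    [0,-436,-386,0.723,-1],
    [0,-436,-386,0.723,-1],
    [0,-436,-386,0.723,-1],
    [0,-436,-386,0.723,-1]
  ]
}}

```text
time: 1.1
tool_pos: [0.4066, -0.0833, 0.2311]
tool_rot: [-0.1, 0.7, -0.1, -0.7]
contact_force: [0.9, 0.3, 0.0]
gripper_width: 1.004
```

```bash
python3 -c "
from meas import *
show([-85,-25,90])"
```

```text
t 1.1 jig mm [ -85.8 -106.1  231.1] F [0.8 0.6 0. ] grip 1.0
tool y in jig [-0.001 -1.    -0.   ] tool x [ 0.001  0.    -1.   ] z [-1.     0.001 -0.001]
shift [-85, -25, 90] [141.1 -81.1  -0.6]
```

>>> {"method": "play_rows", "body": {
  "plan": [
    [40,-60,0,0,-1],
    [90,-81,0,0,-1],
    [141,-81,0,0,-1],
    [160,-81,0,0,-1],
    [171,-81,0,0,-1],
    [171,-81,0,0,-1],
    [171,-81,0,0,-1]
  ]
}}

```text
time: 1.98
tool_pos: [0.4303, -0.0078, 0.0616]
tool_rot: [-0.1, 0.701, -0.1, -0.699]
contact_force: [-0.7, -0.8, 0.4]
gripper_width: 1.001
```

```bash
python3 - <<'E'
from meas import *
show([-85,-25,45])
f=grab("scene"); P=clean(cloud(f),f); np.savez("/tmp/s1.npz",P=P)
Q=tojig(P,J)
m=(abs(Q[...,1]+25)<99)&(Q[...,2]>.04)&(Q[...,0]>-.105)&(Q[...,0]<-.063)&(abs(Q[...,1]+.025)<.08)
q=Q[m]
for y0 in(-.075,.025):
    k=q[abs(q[:,1]-y0)<.02]; h=k[k[:,2]>.0505]; print(len(k),len(h),(h.min(0)*1e3).round(1) if len(h) else "")
u0,v0=200,150
cv2.imwrite("pics/s1.png",cv2.resize(f["img"][130:290,230:400,::-1],None,fx=3.5,fy=3.5,interpolation=cv2.INTER_CUBIC))
E
```

```text
t 1.98 jig mm [-84.1 -27.   61.6] F [-0.4 -0.9  0.4] grip 1.0
tool y in jig [-0.001 -1.    -0.   ] tool x [ 0.002  0.    -1.   ] z [-1.     0.001 -0.002]
shift [-85, -25, 45] [16.6 -2.   0.9]
778 733 [-103.7  -94.9   78.8]
787 736 [-104.6    6.    50.5]
```

View pics/s1.png

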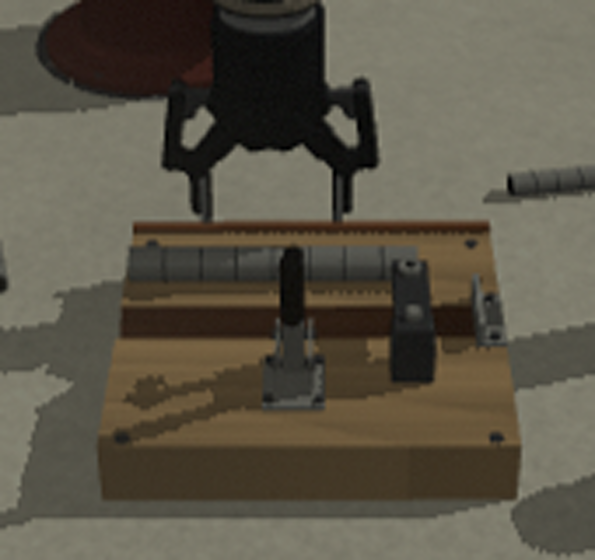

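>>> {"method": "play_rows", "body": {
  "plan": [
    [8,0,0,0,-1],
    [15,0,0,0,-1],
    [20,0,0,0,-1],
    [20,0,0,0,-1],
    [20,0,-2,0,-1],
    [20,0,-4,0,-1],
    [20,0,-6,0,-1],
    [20,0,-8,0,-1]
  ]
}}

```text
time: 3.02
tool_pos: [0.4372, -0.0097, 0.0404]
tool_rot: [-0.099, 0.7, -0.099, -0.7]
contact_force: [0.3, -0.5, -0.2]
gripper_width: 1.001
```

```bash
python3 -c "
from meas import *
show([-33,-25,41])"
```

```text
t 3.02 jig mm [-76.9 -27.   40.4] F [ 0.5 -0.4 -0.2] grip 1.0
tool y in jig [-0.001 -1.    -0.   ] tool x [ 0.  0. -1.] z [-1.     0.001 -0.   ]
shift [-33, -25, 41] [ -0.6  -2.  -43.9]
```

>>> {"method": "play_rows", "body": {
  "plan": [
    [0,0,-3,0,-1],
    [0,0,-6,0,-1],
    [0,0,-9,0,-1],
    [0,0,-12,0,-1],
    [0,0,-15,0,-1],
    [0,0,-18,0,-1],
    [0,0,-21,0,-1],
    [0,0,-24,0,-1]
  ]
}}

```text
time: 4.03
tool_pos: [0.4602, -0.0164, 0.0403]
tool_rot: [0.099, -0.7, 0.099, 0.7]
contact_force: [-0.6, -0.3, 0.3]
gripper_width: 1.001
```

>>> {"method": "play_rows", "body": {
  "plan": [
    [0,0,-2,0,-1],
    [0,0,-4,0,-1],
    [0,0,-6,0,-1],
    [0,0,-8,0,-1],
    [0,0,-10,0,-1],
    [0,0,-12,0,-1],
    [0,0,-12,0,-1],
    [0,0,-12,0,-1]
  ]
}}

```text
time: 5.03
tool_pos: [0.4715, -0.0197, 0.0403]
tool_rot: [0.099, -0.7, 0.099, 0.7]
contact_force: [0.5, -0.6, -0.4]
gripper_width: 0.999
```

```bash
python3 - <<'E'
from meas import *
show([-33,-25,41])
f=grab("scene")
cv2.imwrite("pics/s2.png",cv2.resize(f["img"][130:290,230:400,::-1],None,fx=3.5,fy=3.5,interpolation=cv2.INTER_CUBIC))
E
```

```text
t 5.03 jig mm [-41.2 -27.   40.3] F [ 0.6 -0.4 -0.4] grip 1.0
tool y in jig [-0. -1. -0.] tool x [-0.  0. -1.] z [-1.  0.  0.]
shift [-33, -25, 41] [-0.7 -2.  -8.2]
```

View pics/s2.png

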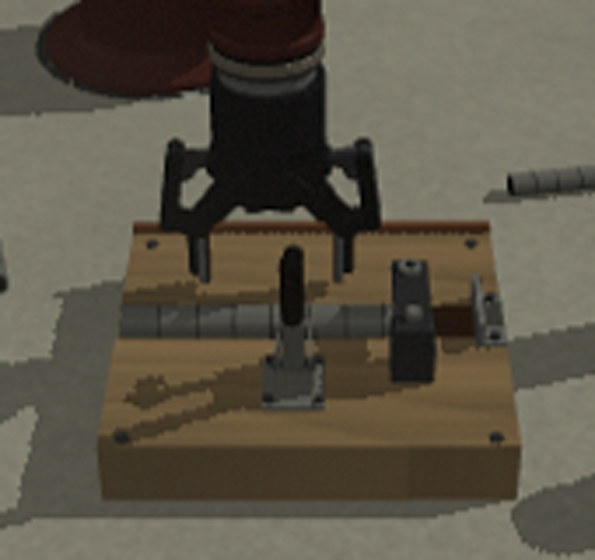

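>>> {"method": "play_rows", "body": {
  "plan": [
    [-40,0,0,0,-1],
    [-90,0,0,0,-1],
    [-90,50,-15,0,1],
    [-90,100,-30,0,1],
    [-90,138,-41,0,1],
    [-60,138,-41,0,1],
    [-20,138,-41,0,1],
    [-20,138,-41,0,1]
  ]
}}

```text
time: 6.08
tool_pos: [0.4695, -0.1623, 0.0569]
tool_rot: [0.1, -0.697, 0.099, 0.703]
contact_force: [-0.6, 0.9, -0.4]
gripper_width: 0.001
```

```bash
python3 - <<'E'
from meas import *
show([0,-165,49])
E
python3 m2.py
```

```text
t 6.08 jig mm [  -3.4 -164.6   56.9] F [-0.8  0.7 -0.4] grip 0.0
tool y in jig [-0.001 -1.    -0.002] tool x [-0.008  0.002 -1.   ] z [-1.     0.001  0.008]
shift [0, -165, 49] [ 7.9  0.4 -3.5]
stop 41 [-26.5 110.   56.3] [ 27.3 122.3  71.6] [ -0.8 112.5  64.2]
arm 244 [-11.8  51.8  80.1] [66.7 78.6 96.6] [27.6 65.7 88.3]
clamp 361 [ 1.000e-01 -1.298e+02  1.006e+02] [ 93.2  -4.  386.8] [  26.5 -109.   361.7]
groove [-0.00075151  0.08526809  0.03532009] [ 0.04787963 -0.00367717]
post 355 [ -86.8 -113.7   51. ] [  5.  102.2  79.2] [ -4.3 -24.6  56. ]
axis x(y) [-0.04047851 -0.00784156] y ends [-0.10974405  0.07961137]
```

>>> {"method": "play_rows", "body": {
  "plan": [
    [6,0,0,0,1],
    [11,0,0,0,1],
    [11,-5,0,0,1],
    [11,-10,0,0,1],
    [11,-15,0,0,1],
    [11,-20,0,0,1],
    [11,-25,0,0,1],
    [11,-30,0,0,1]
  ]
}}

```text
time: 7.12
tool_pos: [0.4808, -0.1348, 0.0493]
tool_rot: [0.099, -0.7, 0.1, 0.7]
contact_force: [-0.6, -1.5, 0.5]
gripper_width: 0.0
```

>>> {"method": "play_rows", "body": {
  "plan": [
    [0,-3,0,0,1],
    [0,-6,0,0,1],
    [0,-9,0,0,1],
    [0,-12,0,0,1],
    [0,-15,0,0,1],
    [0,-18,0,0,1],
    [0,-21,0,0,1],
    [0,-23,0,0,1]
  ]
}}

```text
time: 8.12
tool_pos: [0.4873, -0.1126, 0.0493]
tool_rot: [0.099, -0.7, 0.099, 0.7]
contact_force: [0.0, -1.7, -0.8]
gripper_width: -0.005
```

```bash
python3 - <<'E'
from meas import *
show([0,-105,49])
E
```

```text
t 8.12 jig mm [  -0.2 -111.9   49.3] F [ 0.5 -1.6 -0.8] grip -0.0
tool y in jig [-0. -1.  0.] tool x [-0. -0. -1.] z [-1.  0.  0.]
shift [0, -105, 49] [ 0.3 -6.9 -0.2]
```

>>> {"method": "play_rows", "body": {
  "plan": [
    [0,-1,0,0,1],
    [0,-2,0,0,1],
    [0,-3,0,0,1],
    [0,-4,0,0,1],
    [0,-4,0,0,1]
  ]
}}

```text
time: 8.75
tool_pos: [0.4884, -0.1088, 0.0493]
tool_rot: [-0.099, 0.7, -0.099, -0.7]
contact_force: [-0.1, -1.8, 0.2]
gripper_width: 0.002
```

>>> {"method": "play_rows", "body": {
  "plan": [
    [0,-1,0,0,1],
    [0,-2,0,0,1],
    [0,-2.5,0,0,1],
    [0,-2.5,0,0,1]
  ]
}}

```text
time: 9.25
tool_pos: [0.489, -0.1064, 0.0493]
tool_rot: [0.099, -0.7, 0.099, 0.7]
contact_force: [-0.3, -1.3, 0.2]
gripper_width: 0.002
```

```bash
python3 - <<'E'
from meas import *
show([0,-105,49])
E
```

```text
t 9.25 jig mm [  -0.2 -105.5   49.3] F [ 0.1 -1.3  0.2] grip 0.0
tool y in jig [-0. -1. -0.] tool x [-0.  0. -1.] z [-1.  0.  0.]
shift [0, -105, 49] [ 0.3 -0.5 -0.2]
```

>>> {"method": "play_rows", "body": {
  "plan": [
    [0,-1,0,0,1],
    [0,-2,0,0,1],
    [0,-2,0,0,1]
  ]
}}

```text
time: 9.62
tool_pos: [0.4896, -0.1045, 0.0493]
tool_rot: [-0.099, 0.7, -0.099, -0.7]
contact_force: [-0.1, -1.8, -0.9]
gripper_width: 0.003
```

>>> {"method": "play_rows", "body": {
  "plan": [
    [0,-1,0,0,1],
    [0,-2,0,0,1],
    [0,-2,0,0,1]
  ]
}}

```text
time: 10.0
tool_pos: [0.49, -0.1032, 0.0493]
tool_rot: [0.099, -0.7, 0.1, 0.7]
contact_force: [-0.2, -4.8, -0.4]
gripper_width: -0.001
```

```bash
python3 - <<'E'
from meas import *
show([0,-105,49])
E
```

```text
t 10.0 jig mm [  -0.2 -102.1   49.3] F [ 1.1 -4.7 -0.4] grip -0.0
tool y in jig [-0.    -1.     0.001] tool x [-0.    -0.001 -1.   ] z [-1.  0.  0.]
shift [0, -105, 49] [ 0.3  2.9 -0.2]
```

>>> {"method": "play_rows", "body": {
  "plan": [
    [0,-1,0,0,1],
    [0,-1,0,0,1]
  ]
}}

```text
time: 10.25
tool_pos: [0.4901, -0.103, 0.0493]
tool_rot: [0.098, -0.7, 0.1, 0.7]
contact_force: [-1.9, -7.3, -0.8]
gripper_width: -0.003
```

>>> {"method": "play_rows", "body": {
  "plan": [
    [0,3,0,0,1],
    [0,15,0,0,1],
    [0,35,0,0,1],
    [-30,50,0,0,1],
    [-80,50,0,0,1],
    [-130,30,0,0,1],
    [-130,0,0,0,1],
    [-130,0,0,0,1]
  ]
}}

```text
time: 11.25
tool_pos: [0.4909, -0.1008, 0.1801]
tool_rot: [-0.099, 0.701, -0.098, -0.7]
contact_force: [0.4, -0.2, -0.4]
gripper_width: 0.0
```

```bash
python3 - <<'E'
from meas import *
show([60,-10,190])
f=grab("scene")
cv2.imwrite("pics/s3.png",cv2.resize(f["img"][130:290,230:400,::-1],None,fx=3.5,fy=3.5,interpolation=cv2.INTER_CUBIC))
P=clean(cloud(f),f); Q=tojig(P,J).reshape(-1,3)
m=(abs(Q[:,0])<.02)&(abs(Q[:,1])<.13)&(Q[:,2]>.048)&(Q[:,2]<.062)
q=Q[m]; print("post y",np.percentile(q[:,1],[0,1,99,100]).round(4))
k=q[(q[:,1]<-.03)&(q[:,1]>-.08)]; print(np.polyfit(k[:,1],k[:,0],1), np.percentile(k[:,2],[50,95]))
k=Q[(Q[:,0]>.04)&(Q[:,0]<.15)&(abs(Q[:,1]+.01)<.02)&(Q[:,2]>.11)&(Q[:,2]<.17)]; print("handle",np.median(k,0),k.max(0),k.min(0))
E
```

```text
t 11.25 jig mm [  0.  -99.6 180.1] F [ 0.5 -0.1 -0.4] grip 0.0
tool y in jig [ 0.002 -1.    -0.001] tool x [ 0.001  0.001 -1.   ] z [-1.    -0.002 -0.001]
shift [60, -10, 190] [ -9.7 -89.5 -60.2]
post y [-0.0998 -0.0907  0.1267  0.129 ]
[0.02733662 0.00719484] [0.05488204 0.05987719]
handle [ 0.08838817 -0.01215348  0.14031339] [ 0.09489977 -0.00575755  0.16047112] [ 0.04790437 -0.01895434  0.11091935]
```

View pics/s3.png

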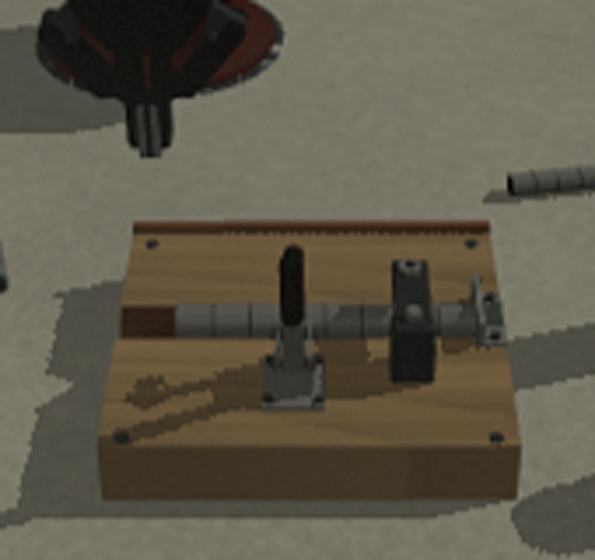

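>>> {"method": "play_rows", "body": {
  "plan": [
    [-15,-30,-10,0,1],
    [-15,-70,-35,0,1],
    [-15,-89.5,-53,0,1],
    [-15,-89.5,-53,0,1],
    [5,-89.5,-53,0,1],
    [25,-89.5,-53,0,1],
    [34,-89.5,-53,0,1],
    [34,-89.5,-53,0,1]
  ]
}}

```text
time: 12.3
tool_pos: [0.5651, -0.0307, 0.1436]
tool_rot: [0.1, -0.699, 0.1, 0.701]
contact_force: [-0.2, 0.6, -0.3]
gripper_width: 0.0
```

```bash
python3 - <<'E'
from meas import *
show([53,-10,146])
for j in np.arange(0,1.49,.1):
    p=1.4835-j; r=78; cx=72+r*np.cos(p)-7.5*np.sin(p)-11; cz=67+r*np.sin(p)+7.5*np.cos(p)
    print(round(j,1),"tool jig x,z",round(cx,1),round(cz,1))
E
```

```text
t 12.3 jig mm [ 51.8 -11.6 143.6] F [-0.4  0.5 -0.3] grip 0.0
tool y in jig [-0.001 -1.     0.   ] tool x [-0.003 -0.    -1.   ] z [-1.     0.001  0.003]
shift [53, -10, 146] [-2.4 -1.6 -1.2]
0.0 tool jig x,z 60.3 145.4
0.1 tool jig x,z 68.2 145.0
0.2 tool jig x,z 75.9 143.9
0.3 tool jig x,z 83.5 142.1
0.4 tool jig x,z 90.9 139.4
0.5 tool jig x,z 98.0 136.1
0.6 tool jig x,z 104.7 132.0
0.7 tool jig x,z 111.0 127.4
0.8 tool jig x,z 116.7 122.1
0.9 tool jig x,z 122.0 116.2
1.0 tool jig x,z 126.6 109.9
1.1 tool jig x,z 130.5 103.1
1.2 tool jig x,z 133.8 96.0
1.3 tool jig x,z 136.3 88.6
1.4 tool jig x,z 138.1 81.0
```

>>> {"method": "play_rows", "body": {
  "plan": [
    [0.6,0,-7,0,1],
    [1,0,-15,0,1],
    [2,0,-23,0,1],
    [4,0,-30.5,0,1],
    [6.6,0,-38,0,1],
    [10,0,-45,0,1],
    [14,0,-52,0,1],
    [18.6,0,-58,0,1]
  ]
}}

```text
time: 13.3
tool_pos: [0.6226, -0.0468, 0.1265]
tool_rot: [-0.099, 0.7, -0.099, -0.7]
contact_force: [-1.0, -0.9, 1.2]
gripper_width: 0.003
```

```bash
python3 - <<'E'
from meas import *
show([111,-10,127.4])
f=grab("scene"); P=clean(cloud(f),f); Q=tojig(P,J).reshape(-1,3)
cv2.imwrite("pics/s4.png",cv2.resize(f["img"][130:290,230:400,::-1],None,fx=3.5,fy=3.5,interpolation=cv2.INTER_CUBIC))
E
```

```text
t 13.3 jig mm [111.5 -11.1 126.5] F [-0.7 -1.2  1.2] grip 0.0
tool y in jig [-0. -1. -0.] tool x [ 0.  0. -1.] z [-1.  0. -0.]
shift [111, -10, 127.4] [-0.9 -1.1  0.5]
```

View pics/s4.png

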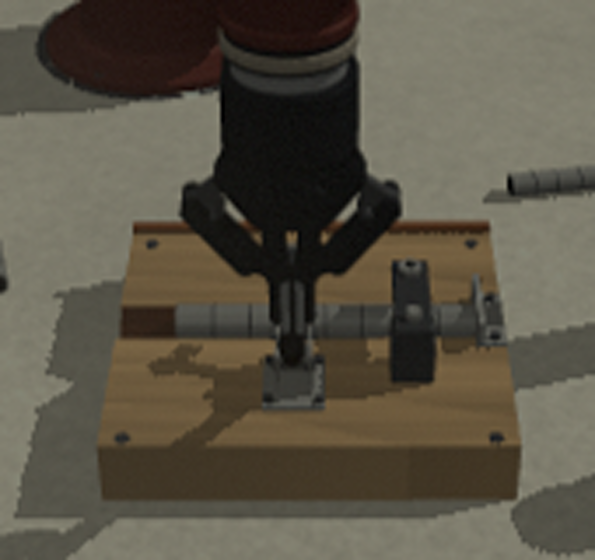

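>>> {"method": "play_rows", "body": {
  "plan": [
    [5,0,-6,0,1],
    [11,0,-11,0,1],
    [17.5,0,-15.6,0,1],
    [24,0,-19.5,0,1],
    [31,0,-23,0,1],
    [38,0,-25,0,1],
    [43,0,-26,0,1],
    [46,0,-27,0,1]
  ]
}}

```text
time: 14.35
tool_pos: [0.648, -0.0543, 0.0806]
tool_rot: [-0.099, 0.7, -0.099, -0.7]
contact_force: [-1.5, 0.2, 2.2]
gripper_width: -0.001
```

```bash
python3 -c "
from meas import *
show([139,-10,74])"
```

```text
t 14.35 jig mm [138.  -11.2  80.6] F [-1.5 -0.3  2.2] grip -0.0
tool y in jig [-0.001 -1.     0.   ] tool x [ 0. -0. -1.] z [-1.     0.001 -0.   ]
shift [139, -10, 74] [ 6.6 -1.2 -1. ]
```

>>> {"method": "play_rows", "body": {
  "plan": [
    [1,0,0,0,1],
    [2,0,0,0,1],
    [3,0,0,0,1],
    [4,0,0,0,1],
    [5,0,0,0,1],
    [6,0,0,0,1],
    [6,0,0,0,1]
  ]
}}

```text
time: 15.22
tool_pos: [0.6477, -0.054, 0.0745]
tool_rot: [0.1, -0.7, 0.099, 0.7]
contact_force: [1.4, -0.0, 0.2]
gripper_width: 0.0
```

>>> {"method": "play_rows", "body": {
  "plan": [
    [0.7,0,0,0,1],
    [1.4,0,0,0,1],
    [1.4,0,0,0,1]
  ]
}}

```text
time: 15.6
tool_pos: [0.6478, -0.054, 0.0742]
tool_rot: [0.099, -0.7, 0.099, 0.7]
contact_force: [-2.0, 0.1, 7.3]
gripper_width: 0.002
```

```bash
python3 -c "
from meas import *
show([139,-10,74])"
```

```text
t 15.6 jig mm [137.7 -11.   74.2] F [-2.  -0.4  7.3] grip 0.0
tool y in jig [-0. -1. -0.] tool x [-0.001  0.    -1.   ] z [-1.     0.     0.001]
shift [139, -10, 74] [ 0.2 -1.  -1.3]
```

>>> {"method": "play_rows", "body": {
  "plan": [
    [1,0,0,0,1],
    [2,0,0,0,1],
    [2,0,0,0,1]
  ]
}}

```text
time: 15.98
tool_pos: [0.6479, -0.0541, 0.074]
tool_rot: [0.099, -0.7, 0.099, 0.7]
contact_force: [-6.9, 0.7, 14.4]
gripper_width: 0.003
```

>>> {"method": "play_rows", "body": {
  "plan": [
    [-5,0,0,0,1],
    [-40,0,0,0,1],
    [-80,0,0,0,1],
    [-120,0,50,0,1],
    [-150,0,100,0,1],
    [-150,0,160,0,1],
    [-150,0,210,0,1],
    [-150,0,210,0,1]
  ]
}}

```text
time: 16.98
tool_pos: [0.4433, 0.0053, 0.22]
tool_rot: [0.099, -0.7, 0.099, 0.701]
contact_force: [0.8, 0.0, -0.4]
gripper_width: 0.001
```

```bash
python3 - <<'E'
from meas import *
show()
f=grab("scene"); P=clean(cloud(f),f); Q=tojig(P,J).reshape(-1,3)
cv2.imwrite("pics/s5.png",cv2.resize(f["img"][130:290,230:400,::-1],None,fx=3.5,fy=3.5,interpolation=cv2.INTER_CUBIC))
k=Q[(Q[:,0]>.10)&(Q[:,0]<.16)&(abs(Q[:,1]+.01)<.006)&(Q[:,2]>.055)&(Q[:,2]<.12)]
print("handle top",len(k),[(a,np.percentile(k[abs(k[:,0]-a)<.005][:,2],90).round(4)) for a in(.115,.135,.155)])
q=Q[(abs(Q[:,0])<.02)&(Q[:,1]<0)&(Q[:,1]>-.13)&(Q[:,2]>.048)&(Q[:,2]<.062)]; print("post -y end",np.percentile(q[:,1],[1,3]).round(4))
E
```

```text
t 16.98 jig mm [-75.2 -10.9 220. ] F [ 0.7  0.3 -0.4] grip 0.0
tool y in jig [ 0.001 -1.     0.   ] tool x [-0.001 -0.    -1.   ] z [-1.    -0.001  0.001]
handle top 92 [(0.115, np.float64(0.076)), (0.135, np.float64(0.0762)), (0.155, np.float64(0.0769))]
post -y end [-0.091  -0.0905]
```

View pics/s5.png

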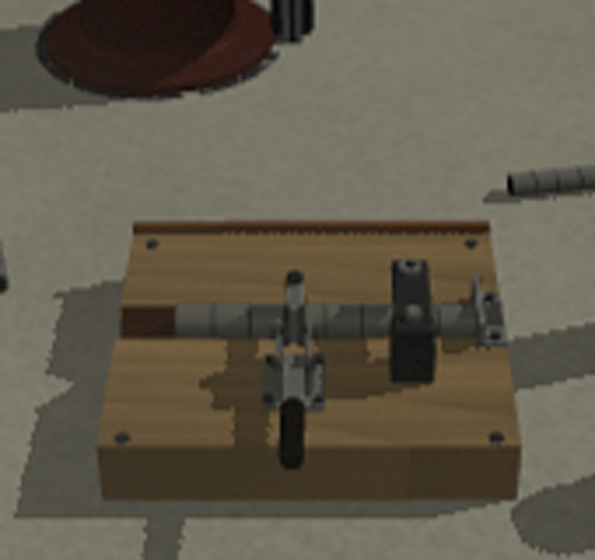

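```bash
python3 -c "
from plant import manip
print(manip.job_done())"
```

```text
the job is handed in; nothing more can be done
None
```

The post is clamped in the jig against the end stop, and I handed the job in after about 17 s of the 54 s allowed; the hand-in gave no verdict.

**What I did**
- I rolled the post into the vee with the two open fingers.
- I pushed it endwise with the closed fingers until the force rose to about 7 N at the stop.
- I took the hand away for about 2 s, so the post lay free in the vee before I touched the clamp.
- I swung the handle down until it stopped moving, at 14 N, and withdrew the arm.

**Last checks**
- **Post:** its near end measured at jig y of about -91 mm, where -90 is exactly against the stop. In the last picture it lies straight in the vee under the pad. I judged its centring only by eye, because depth fits across the groove were disturbed by other surfaces (groove walls, clamp, the arm itself).
- **Handle:** its top was level to within about 0.02 rad with the arm away. The joint should therefore read about 1.46 or more, past the 1.44 centre. This comes from depth points, so it is only approximate.
- **Pad force:** I could not measure it directly.
- **Bottle, jar and brush:** I never went near them, but I did not measure them again at the end.

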